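Restock the blood analyser's reagent and control places

TASK

Put the three reagent bottles away, each upright and fully down in the holder of its own colour, and stand the two control jars upright in the light carrier, purple jar in the middle of the purple compartment and yellow jar in the middle of the yellow one. Do not let a bottle or jar fall over, do not shift or tip the carrier, and leave the rack of blood samples where it is.

Things in the scene. Friction and masses are not known exactly. Their poses are not given: they have to be found in the camera images.
- blue_bottle: Round white reagent bottle, 98 mm tall: straight body 52 mm in diameter up to 70 mm, then a shoulder and a blue cap 34 mm in diameter from 82 mm to the top; blue band near the foot. About 0.22 kg. Origin: centre of its underside; z up along its axis.
- green_bottle: Round brown reagent bottle, 100 mm tall: straight body 44 mm in diameter up to 74 mm, then a shoulder and a green cap 30 mm in diameter from 86 mm to the top; green band near the foot. About 0.20 kg. Origin: centre of its underside; z up along its axis.
- red_bottle: Square white reagent bottle, 96 mm tall: body 48 x 48 mm up to 72 mm, neck, then a round red cap 34 mm in diameter from 80 mm to the top; red band near the foot. About 0.20 kg. Origin: centre of its underside; z up, x and y at right angles to its flat sides.
- purple_jar: Control jar: upright white cylinder 42 mm in diameter and 66 mm tall, purple cap of the same diameter (top 16 mm), purple band near the foot; about 0.11 kg. Can be gripped at any height, also by the cap. Origin: centre of its underside; z up along its axis.
- yellow_jar: Control jar: upright white cylinder 42 mm in diameter and 66 mm tall, yellow cap of the same diameter (top 16 mm), yellow band near the foot; about 0.11 kg. Can be gripped at any height, also by the cap. Origin: centre of its underside; z up along its axis.
- blue_holder: blue round holder fixed to the bench: a 4 mm thick blue floor disc with a blue rim 6 mm wide standing to 14 mm above the bench; inner diameter 72 mm, outer diameter 84 mm. Origin: centre of its underside, on the bench; z up. The blue bottle stands inside it, on the floor 4 mm above the origin.
- green_holder: green round holder fixed to the bench: a 4 mm thick green floor disc with a green rim 6 mm wide standing to 14 mm above the bench; inner diameter 64 mm, outer diameter 76 mm. Origin: centre of its underside, on the bench; z up. The green bottle stands inside it, on the floor 4 mm above the origin.
- red_holder: red square holder fixed to the bench: 80 x 80 mm, 4 mm thick red floor with a red rim 6 mm wide standing to 14 mm above the bench; the opening is 68 x 68 mm. Origin: centre of its underside, on the bench; z up, x and y along its sides. The red bottle stands inside it, on the floor 4 mm above the origin.
- carrier: Light loose open plastic carrier (0.14 kg), white walls, 90 mm (x) by 160 mm (y), on a 70 mm square foot 14 mm high; slides or tips if pushed or pressed at an edge. Walls 3 mm thick, top 37 mm above the bench. A middle wall makes two 84 x 75 mm compartments, floors 17 mm up: purple-floored centred 39 mm along +y, yellow-floored 39 mm along -y. Origin: centre of the foot's underside; z up.
- sample_rack: White rack with twelve purple-capped blood tubes, 144 mm (x) by 56 mm (y), 88 mm high, 0.5 kg, loose: not part of the job, to be left where it stands. Origin: centre of its underside.
Mind the look-alikes: they are no part of the job. Of the things that look like the blue_holder, the smallest one is meant.

How it is judged:
At the end, for the whole second after the job is handed in: Bottles upright on the floors of their own-colour holders, within 15 mm of centre; jars upright on their own-colour carrier floors, within 15 mm (along) and 18 mm (across) of the middle; carrier level (0.05 rad); carrier and sample rack within 30 mm of their starts; all at rest, released (horizontal distance between blue_bottle and blue_holder below 0.015 m and z of blue_bottle in the frame of blue_holder below 0.008 m and angle between each of blue_bottle, green_bottle, red_bottle, purple_jar, yellow_jar's own z axis and vertical below 0.1 rad and horizontal distance between green_bottle and green_holder below 0.015 m and z of green_bottle in the frame of green_holder below 0.008 m and horizontal distance between red_bottle and red_holder below 0.015 m and z of red_bottle in the frame of red_holder below 0.008 m and y of purple_jar in the frame of carrier between 0.024 and 0.054 m and x of purple_jar in the frame of carrier between -0.018 and 0.018 m and z of purple_jar in the frame of carrier between 0.012 and 0.022 m and y of yellow_jar in the frame of carrier between -0.054 and -0.024 m and x of yellow_jar in the frame of carrier between -0.018 and 0.018 m and z of yellow_jar in the frame of carrier between 0.012 and 0.022 m and angle between carrier's own z axis and vertical below 0.05 rad and distance of each of carrier, sample_rack from where it was at the start of the episode below 0.03 m and linear speed of each of blue_bottle, green_bottle, red_bottle, purple_jar, yellow_jar, carrier below 0.02 m/s); the robot touches nothing.
It fails at once if a bottle or jar is tipped over (angle between any of blue_bottle, green_bottle, red_bottle, purple_jar, yellow_jar's own z axis and vertical above 0.6 rad).
It fails at once if the carrier is tipped (angle between carrier's own z axis and vertical above 0.25 rad).
It fails at once if the sample rack is shoved or tipped (distance of sample_rack from where it was at the start of the episode above 0.03 m or angle between sample_rack's own z axis and vertical above 0.25 rad).
It also fails if it takes over 128 s, if anything falls off the work surface, if the arm or the gripper's body presses on something with over 40 N, if the wrist force passes 120 N, or if a joint passes its speed limit or range.

ROBOT

A 7-joint arm with a two-finger parallel gripper is mounted at the origin on the work surface. World frame = base frame: x ahead of the robot, y to its left, z up, the work surface at z = 0. Lengths are in m, angles in rad, forces in N, time in s.
With the tool pointing down it reaches from about 0.425 to 0.925 m from the base axis. Payload 6.8 kg.
Tool frame: the origin (TCP) lies between the finger pads; the fingertips stand 11 mm ahead of it and the grasp point (between the pads) lies 8 mm behind it (robot.finger_overhang is the distance from the TCP to the fingertips, in m); z points along the fingers, y is the direction in which the jaws open and shut (so a half turn about z gives the same grasp; the last joint's range is limited). The gripper opens to 88 mm and grips with 3 to 60 N. Pads are 20 mm wide; open, the fingers measure 115 mm over their backs; the gripper's body (75 mm by 178 mm) begins 61 mm behind the grasp point.
Start: joints at [1.04, 0.477, 0.022, 1.555, -0.011, 1.109, -0.083], TCP at [0.277, -0.616, 0.234] pointing down, gripper open.
Joint ranges: [-2.96, 2.96], [-0.34, 2.1], [-1.41, 1.46], [0.24, 2.44], [-1.37, 4.51], [0.17, 1.92], [-2.96, 2.96]. Speed limits (rad/s): [2.39, 2.39, 3.14, 3.14, 3.14, 3.14, 3.14].

INTERFACE

Orientations are given as a unit quaternion [x, y, z, w].
In Python, from station import robot, cams gives the robot as it stands. The module is installed in compiled form; this text tells all that it offers.
- The arm moves only by the tool arm_command, never from a script. Its argument "targets" is a list of rows, each a list of 7 numbers: the shift along the tool's x, y, z in cm, then the turn, a rotation vector about the tool's x, y, z in rad, then the finger opening in cm, from 0 to 8.78. A call has 1 to 5 rows; each row shifts and turns the commanded pose from where the row before left it, along the tool's axes as they then stand; what a row does not reach is not made up. A row lasts 1/12 s, in which the tool goes at most 41.7 mm and 7.16 degrees, less where a joint would pass 70% of its speed; a pose out of reach is approached as far as the arm can. A call with a gripper value outside its range is refused whole. The fingers move at their own pace and stop on an object; "grip_force" is the grip in N (left out, the last holds). Time passes only in rows, so rows that do not move let the fingers close. It gives the time, the measured TCP pose, the force and the opening at its end, in the units of the state.
- robot.get_state(): the state, without advancing time (a new reading comes with each control period).
- cams.camera(name): name is "scene" or "side" or "wrist"; returns a dict with "pixels" (420x560x3 uint8, red, green, blue), "K" (3x3 intrinsics, pixels), "k1" (the pictures are not rectified: a ray, as slopes to the right and down, at radius r is drawn at 1 + k1 r^2 times it, then the intrinsics apply), "R" (3x3) and "t" (3): a world point X has camera coordinates R X + t; the wrist camera has in their place "tool_from_camera" (4x4, takes a point from camera to tool coordinates, whose origin is the TCP and whose axes are the flange's). Camera axes: x right, y down, z forward; pixel columns grow to the right and rows downward; lengths in m; the calibration is good to about 2 mm. A picture is of the moment at which its call begins: read the wrist's pose just before it. There is no depth.
- robot.finish_job(): hands the job in, once; it reports no verdict.
Trained networks look in a picture, given as the dict that the camera call returned (one of the last four; its "shot" number tells which), for a name from the list of things; names that differ only in an ending like _2 or _b are one class to them, and where a whole thing is asked for, a point or a joint stands for the part that bears it (a point fixed in the world has none). Each returns a list of dicts, best first, with "conf" (0 to 1); they miss things now and then, are a little off and sometimes report something else, mostly with a low value. They report only what shows in the picture. A call takes as long as a camera call. They do not tell look-alikes from the thing itself.
- cams.recognise(name, picture): "point" ([row, column] as shares, 0 to 1, of the picture: columns of its width, rows of its height, amid what is visible of it).
- cams.regions_of(name, picture): "mask" (420x560 bool, what is visible of it) and "point" ([row, column] as shares, 0 to 1, of the picture: columns of its width, rows of its height, amid what is visible of it).
- cams.tip_of(name, picture): "point" ([row, column] as shares, 0 to 1, of the picture: columns of its width, rows of its height: a listed point, or the origin of a listed thing).
The state is a dict: "t": time; "joints": joint angles; "qvel": joint speeds; "tau": joint torques, N m; "tool_pos": TCP position; "tcp_rot": TCP orientation; "force": force on the tool from outside, world axes, zero at the start; "ft_torque": the same for the moment, N m; "width": opening from 0.0 (shut) to 1.0 (fully open).
Only numpy, scipy, OpenCV 4.12 (cv2) and the standard library are available. Lean on these libraries where they do the work, as an engineer would, in place of code of your own. Each camera call takes 0.05 s, during which the arm holds its last target. There are 200 camera calls.

## Working session

There is one attempt and no reset: what is moved stays moved. The work goes in short steps, Python scripts to look and compute and a tool call to move; the robot and the scene stay as the last step left them, time stands still between calls to the robot, and variables do not carry over. Pictures are saved under pics/ and viewed, about 12 in all and at most 16, crops included, and the job is handed in when it is done.

Besides the shell and the picture viewer there is one more tool, called after "Emit:" by a JSON object that holds its "method" and its "body", one argument or row to a line. arm_command: Moves the arm, as the interface text tells. Its arguments: {"type":"object","properties":{"targets":{"type":"array","items":{"type":"array","items":{"type":"number"}}},"grip_force":{"type":"number"}},"required":["targets"]}

```bash
mkdir -p pics
cat > h.py <<'E'
import numpy as np, cv2
from scipy.spatial.transform import Rotation as Ro
from station import robot, cams
NAMES="blue_bottle green_bottle red_bottle purple_jar yellow_jar blue_holder green_holder red_holder carrier sample_rack".split()
def save(p,f,box=None,s=1):
    im=p["pixels"][:,:,::-1]
    if box: im=im[box[0]:box[1],box[2]:box[3]]
    cv2.imwrite("pics/"+f,cv2.resize(im,None,fx=s,fy=s,interpolation=cv2.INTER_CUBIC))
def shot(name):
    st=robot.get_state(); p=cams.camera(name)
    if name=="wrist":
        T=np.eye(4);T[:3,:3]=Ro.from_quat(st["tcp_rot"]).as_matrix();T[:3,3]=st["tool_pos"]
        T=T@np.array(p["tool_from_camera"]); p["C"]=T[:3,3];p["Rw"]=T[:3,:3]
    else:
        R=np.array(p["R"]);p["C"]=-R.T@np.array(p["t"]);p["Rw"]=R.T
    return p
def ray(p,rc):  # pixel row,col -> world direction
    K=np.array(p["K"]);d=np.array([(rc[1]-K[0,2])/K[0,0],(rc[0]-K[1,2])/K[1,1]])
    u=d.copy()
    for _ in range(20): u=d/(1+p["k1"]*(u@u))
    return p["Rw"]@np.array([u[0],u[1],1])
def onz(p,rc,z):
    d=ray(p,rc);return p["C"]+d*(z-p["C"][2])/d[2]
def proj(p,X):
    c=p["Rw"].T@(np.array(X)-p["C"]);u=c[:2]/c[2];u=u*(1+p["k1"]*(u@u));K=np.array(p["K"])
    return np.array([K[1,1]*u[1]+K[1,2],K[0,0]*u[0]+K[0,2]])
def px(pt): return np.array(pt)*[420,560]
E
cat > a.py <<'E'
from h import *
s=robot.get_state();print({k:np.round(v,3) for k,v in s.items()})
for c in ("scene","side"):
    p=shot(c);save(p,c+"0.png",s=1.4);print(c,np.round(p["C"],3),p["k1"])
    for n in NAMES:
        print(n,[(np.round(px(r["point"])).astype(int).tolist(),round(r["conf"],2),np.round(onz(p,px(r["point"]),0)[:2],3).tolist()) for r in cams.tip_of(n,p)[:4]])
E
python3 a.py
```

```text
{'t': np.float64(0.0), 'joints': array([ 1.04 ,  0.478,  0.022,  1.556, -0.012,  1.109, -0.083]), 'qvel': array([-0.001, -0.   , -0.001,  0.001, -0.001, -0.   , -0.001]), 'tau': array([ 1.0000e-03, -5.8285e+01,  1.5350e+00, -2.7261e+01, -5.4000e-02,
        1.7000e-02,  0.0000e+00]), 'tool_pos': array([ 0.277, -0.615,  0.233]), 'tcp_rot': array([ 0.978,  0.21 , -0.   , -0.001]), 'force': array([ 1.142,  0.344, -0.358]), 'ft_torque': array([0.015, 0.042, 0.029]), 'width': np.float64(1.003)}
scene [ 1.059 -0.558  0.771] -0.11878938484654938
blue_bottle [([226, 249], 0.96, [0.488, -0.067])]
green_bottle [([279, 148], 0.86, [0.446, -0.349])]
red_bottle [([189, 373], 0.92, [0.632, 0.282])]
purple_jar [([198, 282], 0.86, [0.473, 0.072]), ([187, 374], 0.7, [0.629, 0.292]), ([307, 225], 0.48, [0.629, -0.272])]
yellow_jar [([174, 410], 0.64, [0.675, 0.421]), ([259, 181], 0.6, [0.451, -0.257])]
blue_holder [([244, 118], 0.91, [0.3, -0.344]), ([272, 298], 0.73, [0.679, -0.09]), ([195, 228], 0.61, [0.356, -0.026])]
green_holder [([306, 226], 0.8, [0.629, -0.27]), ([229, 337], 0.42, [0.657, 0.085
[... 194 characters left out ...]
 0.627  0.555] -0.08173875358316716
blue_bottle [([216, 301], 0.58, [0.488, -0.056])]
green_bottle [([185, 379], 0.95, [0.449, -0.356])]
red_bottle [([243, 157], 0.75, [0.635, 0.274]), ([209, 213], 0.67, [0.667, 0.088])]
purple_jar [([238, 272], 0.66, [0.47, 0.068])]
yellow_jar [([195, 358], 0.87, [0.455, -0.259]), ([235, 274], 0.75, [0.476, 0.054])]
blue_holder [([202, 418], 0.91, [0.315, -0.347]), ([189, 263], 0.67, [0.658, -0.083]), ([242, 333], 0.62, [0.36, -0.025])]
green_holder [([177, 314], 0.54, [0.61, -0.25])]
red_holder [([209, 216], 0.8, [0.664, 0.08]), ([187, 381], 0.61, [0.437, -0.345])]
carrier [([278, 195], 0.78, [0.476, 0.282])]
sample_rack [([260, 89], 0.84, [0.681, 0.416])]
```

View pics/scene0.png

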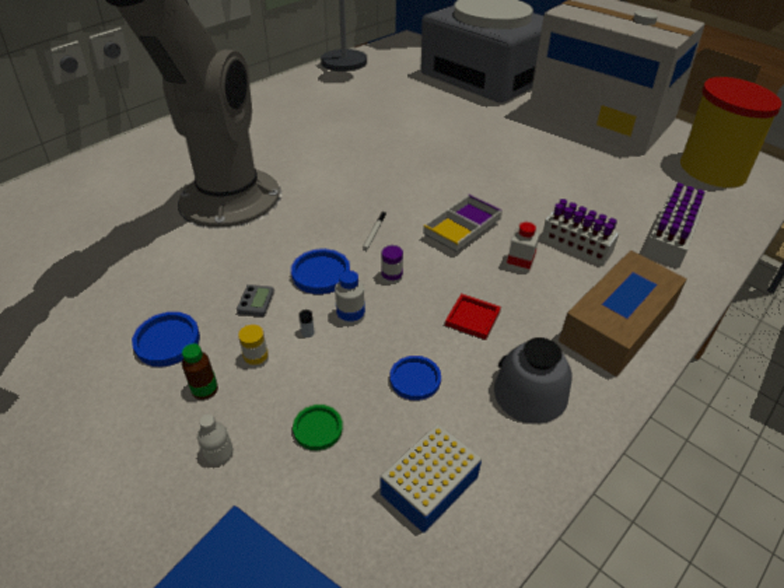

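View pics/side0.png

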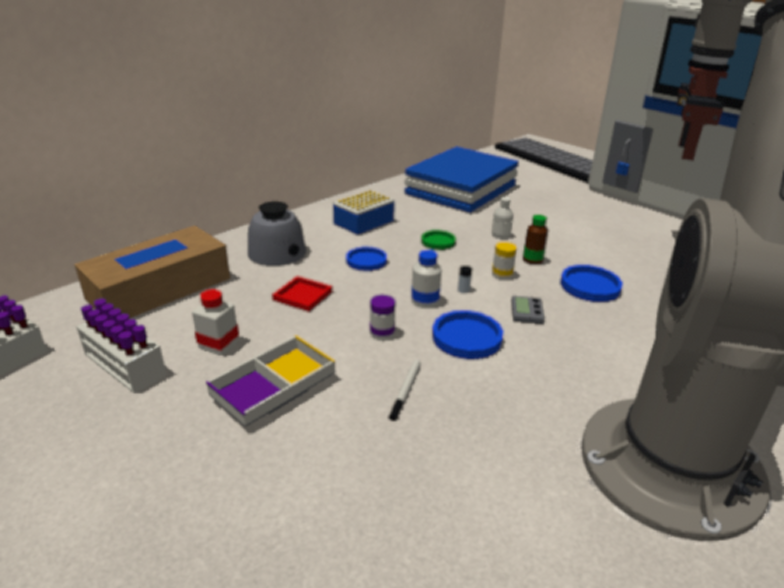

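The scene shows three blue rings that could be the holder, in scene0.png pixels (1.4x):
- (320,271) and (167,338), both large.
- (415,377), which looks smallest.

There are also two tube racks, at (580,230) and (675,222), and a plain white bottle at (213,440). Next I'll measure the sizes and yaws in rectified views.

```bash
cat > b.py <<'E'
from h import *
P={c:shot(c) for c in ("scene","side")}
def tri(rs):
    A=np.zeros((3,3));b=np.zeros(3)
    for C,d in rs:
        d=d/np.linalg.norm(d);M=np.eye(3)-np.outer(d,d);A+=M;b+=M@C
    return np.linalg.solve(A,b)
def rect(p,z,x0=.2,x1=.85,y0=-.5,y1=.5,s=.001):
    xs=np.arange(x1,x0,-s);ys=np.arange(y1,y0,-s);X=np.stack(np.meshgrid(xs,ys,indexing='ij')+(np.full((len(xs),len(ys)),z),),-1)
    c=(X-p["C"])@p["Rw"];u=c[...,:2]/c[...,2:];u=u*(1+p["k1"]*(u**2).sum(-1,keepdims=True));K=np.array(p["K"])
    m=(u*[K[0,0],K[1,1]]+K[:2,2]).astype(np.float32)
    return cv2.remap(p["pixels"],m[...,0],m[...,1],cv2.INTER_LINEAR)
def blobs(z,hl,hh,amin,smin=120):
    for c,p in P.items():
        h=cv2.cvtColor(rect(p,z),cv2.COLOR_RGB2HSV);m=((h[...,0]>=hl)&(h[...,0]<=hh)&(h[...,1]>smin)&(h[...,2]>40)).astype(np.uint8)
        for k in cv2.findContours(m,cv2.RETR_EXTERNAL,cv2.CHAIN_APPROX_NONE)[0]:
            if cv2.contourArea(k)<amin: continue
            (u,v),(w,hh_),a=cv2.minAreaRect(k);print(' ',c,"x %.3f y %.3f size %.0fx%.0f ang %.0f area %.0f"%(.85-v*.001,.5-u*.001,w,hh_,a,cv2.contourArea(k)))
print("blue z14");blobs(.012,105,125,2000)
print("green");blobs(.012,50,80,1500)
print("red");blobs(.012,0,6,2500)
print("yellow floor");blobs(.017,20,30,1500)
print("purple floor");blobs(.017,130,160,1500)
cv2.imwrite("pics/rect.png",cv2.resize(rect(P["scene"],.014)[:,:,::-1],None,fx=.8,fy=.8))
B=[]
for n in NAMES[:5]+NAMES[8:]:
    q=[(p,cams.tip_of(n,p)) for p in P.values()]
    if all(r for _,r in q): print(n,np.round(tri([(p["C"],ray(p,px(r[0]["point"]))) for p,r in q]),3))
E
python3 b.py
```

```text
blue z14
  scene x 0.302 y -0.342 size 116x132 ang 22 area 11576
  scene x 0.365 y -0.023 size 126x134 ang 31 area 13105
  scene x 0.675 y -0.094 size 83x91 ang 45 area 6022
  scene x 0.749 y -0.461 size 188x76 ang 81 area 9723
  scene x 0.833 y 0.346 size 127x35 ang -0 area 4428
  side x 0.303 y -0.339 size 114x142 ang 69 area 13142
  side x 0.363 y -0.026 size 116x136 ang 60 area 12590
  side x 0.669 y -0.086 size 80x98 ang 45 area 6336
  side x 0.767 y -0.455 size 177x67 ang 81 area 7710
  side x 0.808 y -0.240 size 84x177 ang 90 area 11126
green
  scene x 0.634 y -0.270 size 75x81 ang 27 area 4756
  side x 0.446 y -0.357 size 38x58 ang 60 area 1662
  side x 0.626 y -0.261 size 71x88 ang 45 area 4979
red
  scene x 0.655 y 0.085 size 82x94 ang 72 area 7327
  side x 0.649 y 0.092 size 90x93 ang 72 area 7908
yellow floor
  scene x 0.412 y -0.232 size 43x58 ang 27 area 2026
  scene x 0.460 y 0.250 size 93x63 ang 89 area 4341
  side x 0.485 y 0.236 size 65x60 ang 88 area 3720
  side x 0.495 y -0.322 size 44x76 ang 63 area 2696
purple floor
  scene x 0.433 y 0.103 size 40x57 ang 45 area 1843
  scene x 0.464 y 0.334 size 66x47 ang 88 area 2862
  side x 0.491 y 0.319 size 87x67 ang 88 area 3930
  side x 0.515 y 0.019 size 40x59 ang 45 area 1946
  side x 0.774 y 0.387 size 158x58 ang 83 area 7453
blue_bottle [ 0.565 -0.066  0.058]
green_bottle [ 0.441 -0.349 -0.   ]
red_bottle [0.628 0.281 0.002]
purple_jar [0.474 0.058 0.008]
yellow_jar [ 0.452 -0.256 -0.002]
carrier [ 0.477  0.283 -0.003]
sample_rack [0.678 0.428 0.005]
```

```bash
ls pics
```

```text
rect.png
scene0.png
side0.png
```

View pics/rect.png

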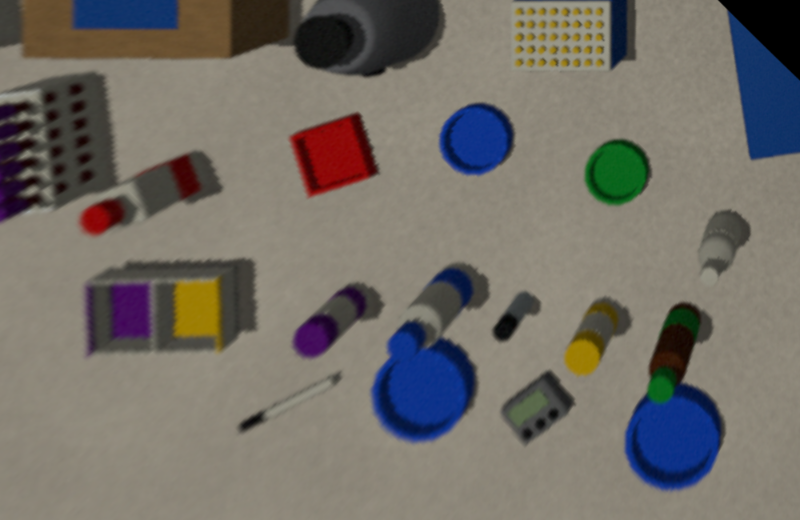

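The rectified view confirms the smallest blue ring, at rect px (477,139), world ≈(0.672,-0.09), about 84 mm across. The other two are about 125 mm. The red holder is turned about 18° and the carrier is aligned with world y, with its purple side at +y. I'll square the tool so that tool x = +Y and tool y = +X, then go above the yellow jar.

Emit:
{"method": "arm_command", "body": {
  "targets": [
    [0,0,0,0,0,-0.1155,8.7],
    [0,0,0,0,0,-0.1155,8.7],
    [0,0,0,0,0,-0.1155,8.7],
    [0,0,0,0,0,-0.1155,8.7],
    [0,0,0,0,0,-0.1155,8.7]
  ],
  "grip_force": 25
}}

```text
t: 2.32
tool_pos: [0.277, -0.6156, 0.2337]
tcp_rot: [0.876, 0.482, -0.0, 0.0]
force: [-0.3, -0.6, -0.2]
width: 0.991
```

Emit:
{"method": "arm_command", "body": {
  "targets": [
    [0,0,0,0,0,-0.1155,8.7],
    [0,0,0,0,0,-0.1155,8.7],
    [0,0,0,0,0,-0.1155,8.7],
    [0,0,0,0,0,-0.1155,8.7],
    [0,0,0,0,0,-0.1155,8.7]
  ]
}}

```text
t: 2.73
tool_pos: [0.2769, -0.6156, 0.2337]
tcp_rot: [0.703, 0.712, -0.0, -0.0]
force: [1.0, -0.7, 0.0]
width: 0.994
```

Emit:
{"method": "arm_command", "body": {
  "targets": [
    [3.6,1.75,0,0,0,0,8.7],
    [3.6,1.75,0,0,0,0,8.7],
    [3.6,1.75,0,0,0,0,8.7],
    [3.6,1.75,0,0,0,0,8.7],
    [3.6,1.75,0,0,0,0,8.7]
  ]
}}

```text
t: 3.15
tool_pos: [0.3637, -0.4333, 0.2338]
tcp_rot: [0.705, 0.709, -0.0, 0.0]
force: [0.6, 0.3, 0.5]
width: 0.996
```

Emit:
{"method": "arm_command", "body": {
  "targets": [
    [3.6,1.75,0,0,0,0,8.7],
    [3.6,1.75,0,0,0,0,8.7],
    [3.6,1.75,0,0,0,0,8.7],
    [3.6,1.75,0,0,0,0,8.7],
    [3.6,1.75,0,0,0,0,8.7]
  ]
}}

```text
t: 3.57
tool_pos: [0.45, -0.2527, 0.234]
tcp_rot: [0.705, 0.709, -0.0, 0.0]
force: [-0.5, -0.5, 0.3]
width: 0.986
```

```bash
cat > w.py <<'E'
from h import *
import sys
f=sys.argv[1]; st=robot.get_state(); p=shot("wrist"); save(p,f,s=1.2)
print("tcp",np.round(st["tool_pos"],4),"cam",np.round(p["C"],3),"TCP proj")
for n in sys.argv[2:]:
    for r in cams.regions_of(n,p)[:2]:
        k=max(cv2.findContours(r["mask"].astype(np.uint8),cv2.RETR_EXTERNAL,cv2.CHAIN_APPROX_NONE)[0],key=cv2.contourArea)
        (u,v),(w,h),a=cv2.minAreaRect(k)
        print(n,"mask conf %.2f rc (%.0f,%.0f) size %.0fx%.0f ang %.0f"%(r["conf"],v,u,w,h,a))
    print(n,"tip",[(np.round(px(r["point"])).astype(int).tolist(),round(r["conf"],2),np.round(onz(p,px(r["point"]),0)[:2],4).tolist()) for r in cams.tip_of(n,p)[:3]])
E
python3 w.py w1.png yellow_jar green_bottle; python3 -c "
from h import *
p=shot('scene');save(p,'crop_bh.png',box=(180,340,150,390),s=3)
print(np.array(shot('wrist')['tool_from_camera']).round(3))"
```

```text
tcp [ 0.45   -0.2527  0.234 ] cam [ 0.45  -0.169  0.385] TCP proj
yellow_jar mask conf 0.66 rc (181,284) size 54x45 ang 90
yellow_jar tip [([172, 282], 0.83, [0.4476, -0.2497]), ([19, 512], 0.47, [0.6753, -0.0908])]
green_bottle mask conf 0.73 rc (281,276) size 76x45 ang 90
green_bottle tip [([263, 277], 0.82, [0.4416, -0.3567])]
[[ 0.    -0.954 -0.3    0.083]
 [ 1.     0.001 -0.001  0.   ]
 [ 0.001 -0.3    0.954 -0.151]
 [ 0.     0.     0.     1.   ]]
```

View pics/w1.png

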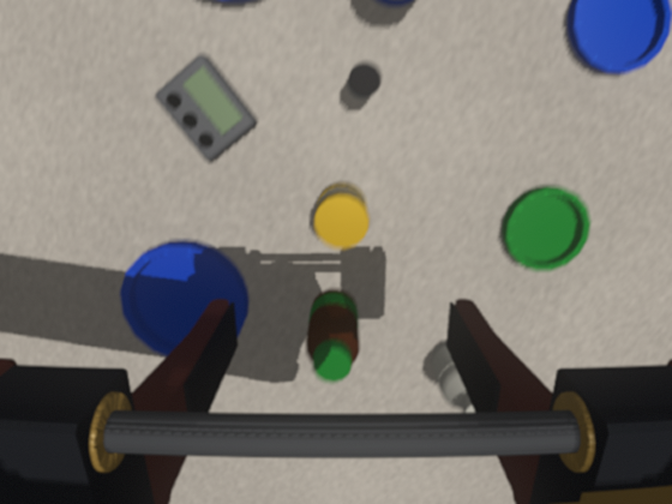

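View pics/crop_bh.png

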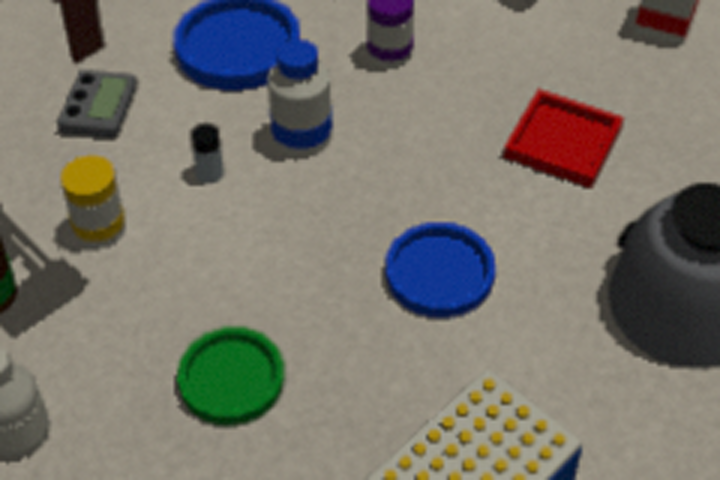

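The crop confirms the small blue ring at crop px (440,270). The wrist view shows the yellow cap at (341,220), the green cap at (333,360) and the green ring at (545,228).

```bash
cat > cap.py <<'E'
from h import *
# top-surface discs by colour in the wrist image, centre on plane z
HUE=dict(yellow=(20,32),green=(45,85),purple=(130,160),blue=(105,125),red=(-6,6))
def discs(p,col,z,amin=300,smin=120):
    h=cv2.cvtColor(p["pixels"],cv2.COLOR_RGB2HSV);lo,hi=HUE[col];H=h[...,0].astype(int);H=np.where(H>170,H-180,H)
    m=((H>=lo)&(H<=hi)&(h[...,1]>smin)&(h[...,2]>60)).astype(np.uint8)
    for k in cv2.findContours(m,cv2.RETR_EXTERNAL,cv2.CHAIN_APPROX_NONE)[0]:
        if cv2.contourArea(k)<amin: continue
        w=np.array([onz(p,(q[0][1],q[0][0]),z)[:2] for q in k],np.float32)
        (c,r)=cv2.minEnclosingCircle(w);(rc,sz,a)=cv2.minAreaRect(w*1000)
        M=cv2.moments(k);print(col,"px rc (%.0f,%.0f)"%(M["m01"]/M["m00"],M["m10"]/M["m00"]),"encl",np.round(c,4),"d %.3f"%(2*r),"rect",np.round(rc,1),np.round(sz,1),"ang %.0f"%a)
if __name__=="__main__":
    import sys
    p=shot("wrist")
    for a in sys.argv[1:]:
        c,z=a.split(":");print("z",z);discs(p,c,float(z))
E
python3 cap.py yellow:.066 green:.1 green:.014 blue:.014
```

```text
z .066
yellow px rc (354,85) encl [ 0.2351 -0.4505] d 0.098 rect [ 230.1 -448.2] [98.  24.3] ang 65
yellow px rc (182,285) encl [ 0.4492 -0.249 ] d 0.043 rect [ 448.8 -248.8] [41.6 40.6] ang 64
z .1
green px rc (301,278) encl [ 0.4432 -0.3476] d 0.034 rect [ 444.2 -348.9] [32.2 26.8] ang 49
green px rc (189,456) encl [ 0.589  -0.2455] d 0.059 rect [ 589.1 -245.4] [58.  56.4] ang 0
z .014
green px rc (301,278) encl [ 0.4411 -0.4004] d 0.044 rect [ 442.8 -402.3] [41.9 34.9] ang 49
green px rc (189,456) encl [ 0.6315 -0.2675] d 0.077 rect [ 631.5 -267.4] [75.5 73.5] ang 0
z .014
blue px rc (242,149) encl [ 0.303 -0.341] d 0.125 rect [ 301.1 -335. ] [122.1 104.4] ang 17
blue px rc (26,516) encl [ 0.6716 -0.0933] d 0.090 rect [ 672.3 -106.8] [88.6 54. ] ang 4
```

Emit:
{"method": "arm_command", "body": {
  "targets": [
    [0.2,0,3.84,0,0,0,8.7],
    [0,0,3.84,0,0,0,8.7],
    [0,0,3.84,0,0,0,8.7],
    [0,0,3.84,0,0,0,8.7],
    [0,0,3.84,0,0,0,8.7]
  ]
}}

```text
t: 4.38
tool_pos: [0.4488, -0.2539, 0.0401]
tcp_rot: [0.706, 0.709, -0.0, 0.0]
force: [0.2, -0.9, 0.1]
width: 0.994
```

Emit:
{"method": "arm_command", "body": {
  "targets": [
    [0,0,0,0,0,0,3.5],
    [0,0,0,0,0,0,3.5],
    [0,0,0,0,0,0,3.5],
    [0,0,0,0,0,0,3.5],
    [0,0,0,0,0,0,3.5]
  ],
  "grip_force": 20
}}

```text
t: 4.8
tool_pos: [0.451, -0.2534, 0.0441]
tcp_rot: [0.705, 0.709, 0.001, 0.002]
force: [-0.1, -0.4, 0.2]
width: 0.651
```

Emit:
{"method": "arm_command", "body": {
  "targets": [
    [0,0,0,0,0,0,3.5],
    [0,0,0,0,0,0,3.5],
    [0,0,0,0,0,0,3.5],
    [0,0,-1,0,0,0,3.5],
    [0,0,-1,0,0,0,3.5]
  ]
}}

```text
t: 5.22
tool_pos: [0.449, -0.2521, 0.0622]
tcp_rot: [0.705, 0.71, -0.0, -0.001]
force: [0.1, 0.6, -0.8]
width: 0.472
```

Emit:
{"method": "arm_command", "body": {
  "targets": [
    [0,0,-3.5,0,0,0,3.5],
    [0,0,-3.5,0,0,0,3.5],
    [0,0,-3.5,0,0,0,3.5],
    [0,0,-3.5,0,0,0,3.5],
    [3,0.2,-1,0,0,0,3.5]
  ]
}}

```text
t: 5.63
tool_pos: [0.453, -0.228, 0.2178]
tcp_rot: [0.707, 0.707, 0.001, 0.005]
force: [1.4, -0.4, -0.7]
width: 0.476
```

Emit:
{"method": "arm_command", "body": {
  "targets": [
    [3.8,0.25,0,0,0,0,3.5],
    [3.8,0.25,0,0,0,0,3.5],
    [3.8,0.25,0,0,0,0,3.5],
    [3.8,0.25,0,0,0,0,3.5],
    [3.8,0.25,0,0,0,0,3.5]
  ]
}}

```text
t: 6.05
tool_pos: [0.462, -0.0305, 0.2127]
tcp_rot: [0.705, 0.71, 0.0, 0.001]
force: [0.9, -0.7, -0.7]
width: 0.477
```

Emit:
{"method": "arm_command", "body": {
  "targets": [
    [3.8,0.25,0,0,0,0,3.5],
    [3.8,0.25,0,0,0,0,3.5],
    [3.8,0.25,0,0,0,0,3.5],
    [3.8,0.25,0,0,0,0,3.5],
    [3,0.25,0,0,0,0,3.5]
  ]
}}

```text
t: 6.47
tool_pos: [0.4731, 0.153, 0.2129]
tcp_rot: [0.704, 0.71, 0.001, 0.0]
force: [-1.0, 0.4, -1.3]
width: 0.474
```

```bash
python3 w.py w2.png carrier purple_jar; python3 cap.py yellow:.017 purple:.017 purple:.066 blue:.098 red:.096
```

```text
tcp [0.4731 0.153  0.2129] cam [0.473 0.236 0.364] TCP proj
carrier mask conf 0.61 rc (68,286) size 135x111 ang 90
carrier tip [([44, 284], 0.8, [0.4716, 0.2809]), ([237, 454], 0.72, [0.658, 0.0906])]
purple_jar tip [([43, 288], 0.53, [0.4747, 0.2823])]
z .017
yellow px rc (362,185) encl [ 0.3612 -0.0707] d 0.102 rect [358.3 -70.3] [101.1  19.3] ang 82
yellow px rc (294,284) encl [0.4729 0.0231] d 0.126 rect [474.3  23.3] [110.7 123.3] ang 0
yellow px rc (222,284) encl [0.4737 0.0827] d 0.081 rect [473.9 100.7] [37.3 81. ] ang 90
yellow px rc (127,287) encl [0.4757 0.2005] d 0.094 rect [475.6 201.9] [94.   4.7] ang 2
yellow px rc (80,287) encl [0.4745 0.2426] d 0.106 rect [474.6 243. ] [80.5 71.9] ang 2
z .017
purple px rc (14,285) encl [0.4732 0.2996] d 0.082 rect [473.2 299.1] [79.1 23.7] ang 0
z .066
purple px rc (14,285) encl [0.4732 0.2901] d 0.070 rect [473.2 289.6] [67.9 20.4] ang 0
z .098
blue px rc (409,299) encl [ 0.4883 -0.0524] d 0.038 rect [488.3 -48.5] [31.7 29.2] ang 0
blue px rc (296,175) encl [0.3811 0.0704] d 0.057 rect [381.1  72.4] [54.  22.8] ang 1
z .096
red px rc (237,455) encl [0.6102 0.1244] d 0.088 rect [610.  123.9] [62.8 64.3] ang 18
red px rc (49,435) encl [0.5799 0.2649] d 0.038 rect [576.7 263.8] [ 7.5 38.2] ang 20
red px rc (29,502) encl [0.6233 0.2796] d 0.040 rect [623.2 280.1] [38.5 32.6] ang 8
```

View pics/w2.png

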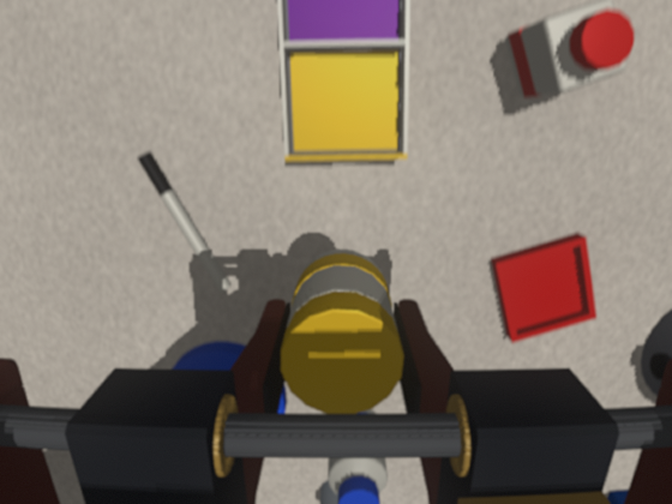

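The carrier is seen from above: yellow floor at (343,100), red bottle at (590,50), red holder at (543,287). The yellow jar is held upright. I'll lower it into the yellow compartment at (0.475,0.243).

Emit:
{"method": "arm_command", "body": {
  "targets": [
    [3,0.1,0,0,0,0,3.5],
    [3,0.1,0,0,0,0,3.5],
    [2.9,0,0,0,0,0,3.5],
    [0,0,2.5,0,0,0,3.5],
    [0,0,3,0,0,0,3.5]
  ]
}}

```text
t: 7.18
tool_pos: [0.4768, 0.2402, 0.1583]
tcp_rot: [0.705, 0.71, 0.003, 0.001]
force: [0.5, -1.4, -2.0]
width: 0.476
```

Emit:
{"method": "arm_command", "body": {
  "targets": [
    [0,0,3,0,0,0,3.5],
    [0,0,2.5,0,0,0,3.5],
    [0,0,2,0,0,0,3.5],
    [0,0,1,0,0,0,3.5],
    [0,0,0.6,0,0,0,3.5]
  ]
}}

```text
t: 7.6
tool_pos: [0.4749, 0.2369, 0.0645]
tcp_rot: [0.705, 0.709, -0.001, -0.0]
force: [-0.3, -0.2, -0.9]
width: 0.475
```

Emit:
{"method": "arm_command", "body": {
  "targets": [
    [0,0,0.2,0,0,0,3.5],
    [0,0,0.2,0,0,0,3.5],
    [0,0,0.2,0,0,0,3.5],
    [0,0,0,0,0,0,3.5]
  ]
}}

```text
t: 7.93
tool_pos: [0.4756, 0.2389, 0.0603]
tcp_rot: [0.705, 0.709, 0.001, 0.0]
force: [0.3, -0.3, -0.3]
width: 0.477
```

Emit:
{"method": "arm_command", "body": {
  "targets": [
    [0.3,0,0,0,0,0,3.5],
    [0,0,0.1,0,0,0,3.5],
    [0,0,0,0,0,0,3.5]
  ]
}}

```text
t: 8.18
tool_pos: [0.4755, 0.2428, 0.0598]
tcp_rot: [0.704, 0.71, 0.001, 0.0]
force: [-1.6, 0.1, 6.2]
width: 0.475
```

Emit:
{"method": "arm_command", "body": {
  "targets": [
    [0,0,0,0,0,0,5],
    [0,0,0,0,0,0,6.5],
    [0,0,0,0,0,0,8.7],
    [0,0,0,0,0,0,8.7],
    [0,0,0,0,0,0,8.7]
  ]
}}

```text
t: 8.6
tool_pos: [0.475, 0.2418, 0.0586]
tcp_rot: [0.705, 0.71, -0.0, 0.0]
force: [0.4, 1.1, 0.8]
width: 0.821
```

Emit:
{"method": "arm_command", "body": {
  "targets": [
    [0,0,-2,0,0,0,8.7],
    [0,0,-3,0,0,0,8.7],
    [0,0,-4,0,0,0,8.7],
    [0,0,-4,0,0,0,8.7],
    [-4,0,-4,0,0,0,8.7]
  ]
}}

```text
t: 9.02
tool_pos: [0.475, 0.2183, 0.2219]
tcp_rot: [0.702, 0.712, 0.003, -0.001]
force: [1.7, -0.5, 0.3]
width: 0.996
```

Emit:
{"method": "arm_command", "body": {
  "targets": [
    [-4,0,0,0,0,0,8.7],
    [-4,0,0,0,0,0,8.7],
    [-4,0,0,0,0,0,8.7],
    [-2,0,0,0,0,0,8.7],
    [0,0,0,0,0,0,8.7]
  ]
}}

```text
t: 9.43
tool_pos: [0.4761, 0.0665, 0.2178]
tcp_rot: [0.707, 0.707, -0.001, 0.001]
force: [-0.1, 0.1, 0.2]
width: 0.991
```

```bash
python3 w.py w3.png purple_jar blue_bottle yellow_jar; python3 cap.py yellow:.083 yellow:.017 purple:.066 blue:.098 red:.014
```

```text
tcp [0.4761 0.0665 0.2178] cam [0.477 0.15  0.368] TCP proj
purple_jar mask conf 0.91 rc (188,277) size 48x59 ang 8
purple_jar mask conf 0.26 rc (157,463) size 80x91 ang 73
purple_jar tip [([178, 276], 0.84, [0.4671, 0.0658])]
blue_bottle tip [([287, 295], 0.87, [0.488, -0.0609])]
yellow_jar mask conf 0.50 rc (410,402) size 19x53 ang 90
yellow_jar tip []
z .083
yellow px rc (358,85) encl [ 0.2862 -0.0937] d 0.089 rect [282.8 -92.7] [88.4 26.6] ang 73
yellow px rc (22,285) encl [0.4754 0.2014] d 0.077 rect [475.4 208.5] [76.3 27.9] ang 1
z .017
yellow px rc (358,85) encl [ 0.2425 -0.1515] d 0.110 rect [ 238.2 -150.4] [108.8  32.8] ang 73
yellow px rc (22,285) encl [0.4753 0.2117] d 0.095 rect [475.4 220.4] [93.9 34.3] ang 1
z .066
purple px rc (201,276) encl [0.4688 0.0677] d 0.042 rect [468.3  69.3] [38.9 38.5] ang 1
z .098
blue px rc (338,297) encl [ 0.4881 -0.052 ] d 0.030 rect [487.9 -46.5] [29.3 18. ] ang 0
blue px rc (302,457) encl [ 0.6281 -0.0103] d 0.054 rect [627.8 -10.6] [31.3 45.6] ang 45
blue px rc (289,294) encl [ 0.4852 -0.0103] d 0.039 rect [484.5  -1.9] [38.3 19.9] ang 5
blue px rc (261,182) encl [0.3891 0.0169] d 0.095 rect [390.9  19.5] [88.1 89.5] ang 62
z .014
red px rc (167,460) encl [0.6522 0.0888] d 0.114 rect [652.1  89. ] [82.9 81.3] ang 18
```

View pics/w3.png

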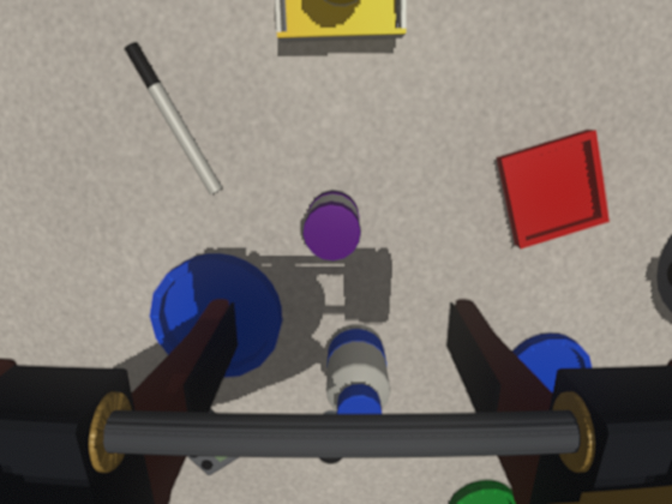

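The purple jar is at (331,230), world ≈(0.4685,0.0685), and the yellow jar's shadow shows on the carrier's yellow floor. Next I'll grasp the purple jar.

Emit:
{"method": "arm_command", "body": {
  "targets": [
    [0.15,-0.75,2.0,0,0,0,8.7],
    [0,0,4,0,0,0,8.7],
    [0,0,4,0,0,0,8.7],
    [0,0,4,0,0,0,8.7],
    [0,0,3.5,0,0,0,8.7]
  ]
}}

```text
t: 10.25
tool_pos: [0.4681, 0.0745, 0.0411]
tcp_rot: [0.704, 0.71, -0.0, -0.0]
force: [0.5, 0.6, -0.3]
width: 0.996
```

Emit:
{"method": "arm_command", "body": {
  "targets": [
    [0,0,0,0,0,0,3.5],
    [0,0,0,0,0,0,3.5],
    [0,0,0,0,0,0,3.5],
    [0,0,0,0,0,0,3.5],
    [0,0,0,0,0,0,3.5]
  ]
}}

```text
t: 10.67
tool_pos: [0.4704, 0.0741, 0.0453]
tcp_rot: [0.705, 0.709, 0.002, 0.001]
force: [-0.6, 1.2, 0.1]
width: 0.648
```

Emit:
{"method": "arm_command", "body": {
  "targets": [
    [0,0,0,0,0,0,3.5],
    [0,0,0,0,0,0,3.5],
    [0,0,0,0,0,0,3.5],
    [0,0,-1,0,0,0,3.5],
    [0,0,-1.5,0,0,0,3.5]
  ]
}}

```text
t: 11.08
tool_pos: [0.4676, 0.0735, 0.068]
tcp_rot: [0.705, 0.71, -0.001, -0.001]
force: [-1.0, -0.9, -0.2]
width: 0.47
```

Emit:
{"method": "arm_command", "body": {
  "targets": [
    [0,0,-3,0,0,0,3.5],
    [0,0,-3.5,0,0,0,3.5],
    [0,0,-3.5,0,0,0,3.5],
    [3,0,-2,0,0,0,3.5],
    [3,0,0,0,0,0,3.5]
  ]
}}

```text
t: 11.5
tool_pos: [0.4709, 0.1337, 0.1932]
tcp_rot: [0.706, 0.708, 0.003, 0.003]
force: [1.1, 0.8, -0.5]
width: 0.474
```

Emit:
{"method": "arm_command", "body": {
  "targets": [
    [3,0,0,0,0,0,3.5],
    [2,0,0,0,0,0,3.5],
    [1,0,0,0,0,0,3.5],
    [0,0,0,0,0,0,3.5]
  ]
}}

```text
t: 11.83
tool_pos: [0.4672, 0.1961, 0.1886]
tcp_rot: [0.703, 0.711, 0.0, -0.0]
force: [1.2, 0.1, -0.5]
width: 0.477
```

```bash
python3 w.py w4.png yellow_jar carrier red_bottle; python3 cap.py yellow:.083 yellow:.017 purple:.017 red:.096
```

```text
tcp [0.4672 0.1961 0.1886] cam [0.467 0.279 0.339] TCP proj
yellow_jar mask conf 0.93 rc (143,296) size 62x60 ang 45
yellow_jar mask conf 0.59 rc (97,492) size 73x111 ang 72
yellow_jar tip [([136, 295], 0.83, [0.4763, 0.2423]), ([92, 293], 0.2, [0.4734, 0.281])]
carrier mask conf 0.88 rc (95,293) size 190x120 ang 90
carrier tip [([93, 292], 0.91, [0.473, 0.2802])]
red_bottle mask conf 0.85 rc (97,492) size 73x110 ang 73
red_bottle tip [([95, 462], 0.56, [0.6275, 0.2827])]
z .083
yellow px rc (361,185) encl [0.3839 0.0528] d 0.075 rect [382.8  53. ] [74.4 14.6] ang 81
yellow px rc (182,295) encl [0.4743 0.2148] d 0.075 rect [474.3 215.1] [75.3  3.4] ang 1
yellow px rc (131,293) encl [0.4735 0.2494] d 0.085 rect [473.3 249.6] [64.1 57.3] ang 2
z .017
yellow px rc (361,185) encl [ 0.3622 -0.0047] d 0.094 rect [360.9  -4.5] [93.5 18.4] ang 81
yellow px rc (182,295) encl [0.4759 0.1981] d 0.095 rect [475.9 199.4] [94.8  4.3] ang 1
yellow px rc (131,293) encl [0.4749 0.2426] d 0.107 rect [474.6 242.9] [80.6 72.1] ang 2
z .017
purple px rc (236,280) encl [0.4632 0.1395] d 0.053 rect [461.6 145.7] [52.4 14.4] ang 15
purple px rc (40,291) encl [0.4728 0.318 ] d 0.101 rect [472.7 317.6] [79.2 64.1] ang 1
z .096
red px rc (279,466) encl [0.6056 0.1381] d 0.087 rect [605.3 138.1] [61.3 64.4] ang 18
red px rc (91,521) encl [0.6227 0.2809] d 0.041 rect [622.8 280.2] [39.5 32.6] ang 10
red px rc (97,448) encl [0.5884 0.28  ] d 0.052 rect [577.9 283.7] [51.3 29.4] ang 70
```

View pics/w4.png

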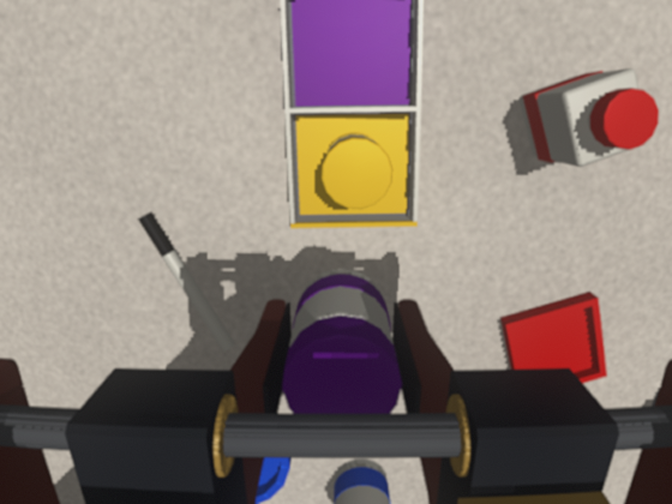

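The yellow jar stands in the centre of its compartment (355,172) and the carrier hasn't moved. Now I'll place the purple jar.

Emit:
{"method": "arm_command", "body": {
  "targets": [
    [3.5,0.25,0,0,0,0,3.5],
    [3.5,0.25,0,0,0,0,3.5],
    [3.5,0.25,0,0,0,0,3.5],
    [2.5,0,0,0,0,0,3.5],
    [0,0,2,0,0,0,3.5]
  ]
}}

```text
t: 12.65
tool_pos: [0.4749, 0.332, 0.1717]
tcp_rot: [0.703, 0.711, 0.005, -0.001]
force: [0.1, 1.2, -1.5]
width: 0.475
```

Emit:
{"method": "arm_command", "body": {
  "targets": [
    [0,0,3,0,0,0,3.5],
    [0,0,3,0,0,0,3.5],
    [0,0,2,0,0,0,3.5],
    [0,0,1,0,0,0,3.5],
    [0,0,0.8,0,0,0,3.5]
  ]
}}

```text
t: 13.07
tool_pos: [0.4742, 0.3232, 0.0689]
tcp_rot: [0.705, 0.709, -0.001, -0.0]
force: [0.0, 0.4, -0.3]
width: 0.478
```

Emit:
{"method": "arm_command", "body": {
  "targets": [
    [0,0,0.3,0,0,0,3.5],
    [0,0,0.2,0,0,0,3.5],
    [0,0,0.2,0,0,0,3.5],
    [0,0,0,0,0,0,3.5]
  ]
}}

```text
t: 13.4
tool_pos: [0.4749, 0.3242, 0.0638]
tcp_rot: [0.705, 0.709, 0.001, 0.0]
force: [-0.7, -0.5, -1.3]
width: 0.475
```

Emit:
{"method": "arm_command", "body": {
  "targets": [
    [0,0,0.2,0,0,0,3.5],
    [0,0,0.1,0,0,0,3.5],
    [0,0,0,0,0,0,3.5]
  ]
}}

```text
t: 13.65
tool_pos: [0.4749, 0.3242, 0.0611]
tcp_rot: [0.705, 0.71, 0.001, 0.0]
force: [-1.7, -1.9, 3.9]
width: 0.475
```

Emit:
{"method": "arm_command", "body": {
  "targets": [
    [0,0,0.1,0,0,0,3.5],
    [0,0,0,0,0,0,3.5]
  ]
}}

```text
t: 13.82
tool_pos: [0.4749, 0.3245, 0.0611]
tcp_rot: [0.705, 0.71, 0.001, 0.001]
force: [-3.2, -2.7, 13.6]
width: 0.475
```

Emit:
{"method": "arm_command", "body": {
  "targets": [
    [0,0,-0.1,0,0,0,3.5],
    [0,0,0,0,0,0,5],
    [0,0,0,0,0,0,6.5],
    [0,0,0,0,0,0,8.7],
    [0,0,0,0,0,0,8.7]
  ]
}}

```text
t: 14.23
tool_pos: [0.4744, 0.3238, 0.06]
tcp_rot: [0.705, 0.71, -0.0, -0.0]
force: [-0.8, -0.6, 0.4]
width: 0.743
```

Emit:
{"method": "arm_command", "body": {
  "targets": [
    [0,0,-1,0,0,0,8.7],
    [0,0,-3,0,0,0,8.7],
    [0,0,-4,0,0,0,8.7],
    [0,0,-4,0,0,0,8.7],
    [0,0,-4,0,0,0,8.7]
  ]
}}

```text
t: 14.65
tool_pos: [0.4738, 0.3238, 0.2224]
tcp_rot: [0.704, 0.71, -0.0, -0.0]
force: [0.4, -0.2, 0.3]
width: 0.986
```

Emit:
{"method": "arm_command", "body": {
  "targets": [
    [-2.7,3,0,0,0,0,8.7],
    [-2.7,3,0,0,0,0,8.7],
    [-2.7,3,0,0,0,0,8.7],
    [-2.7,3,0,0,0,0,8.7],
    [-2.7,3,0,0,0,0,8.7]
  ]
}}

```text
t: 15.07
tool_pos: [0.6266, 0.1884, 0.2212]
tcp_rot: [0.705, 0.71, 0.0, 0.0]
force: [1.0, 0.3, 0.7]
width: 0.991
```

```bash
python3 w.py w5.png red_bottle purple_jar yellow_jar carrier; python3 cap.py red:.096 red:.014 purple:.017 yellow:.017
```

```text
tcp [0.6266 0.1884 0.2212] cam [0.626 0.272 0.372] TCP proj
red_bottle mask conf 0.80 rc (81,286) size 64x63 ang 69
red_bottle tip [([84, 287], 0.72, [0.628, 0.2809])]
purple_jar mask conf 0.90 rc (40,99) size 86x56 ang 23
purple_jar tip [([42, 121], 0.58, [0.4679, 0.3208])]
yellow_jar mask conf 0.67 rc (127,109) size 53x77 ang 87
yellow_jar tip [([123, 129], 0.88, [0.4686, 0.2433])]
carrier mask conf 0.68 rc (85,116) size 179x109 ang 85
carrier tip [([83, 130], 0.92, [0.4743, 0.2826])]
z .096
red px rc (270,311) encl [0.6466 0.1328] d 0.087 rect [646.8 133. ] [61.1 64.9] ang 18
red px rc (85,290) encl [0.6273 0.2806] d 0.033 rect [627.3 280.8] [31.7 31.9] ang 1
z .014
red px rc (270,311) encl [0.6534 0.0905] d 0.113 rect [653.6  90.8] [79.3 84.2] ang 18
red px rc (85,290) encl [0.6285 0.2823] d 0.043 rect [628.4 282.7] [41.2 41.4] ang 1
z .017
purple px rc (37,111) encl [0.4677 0.3199] d 0.103 rect [462.3 320.7] [89.2 70.4] ang 2
z .017
yellow px rc (363,86) encl [ 0.3878 -0.0361] d 0.111 rect [386.  -35.8] [109.3  36.1] ang 75
yellow px rc (128,124) encl [0.4695 0.2426] d 0.106 rect [463.3 242.6] [92.6 72.3] ang 2
```

View pics/w5.png

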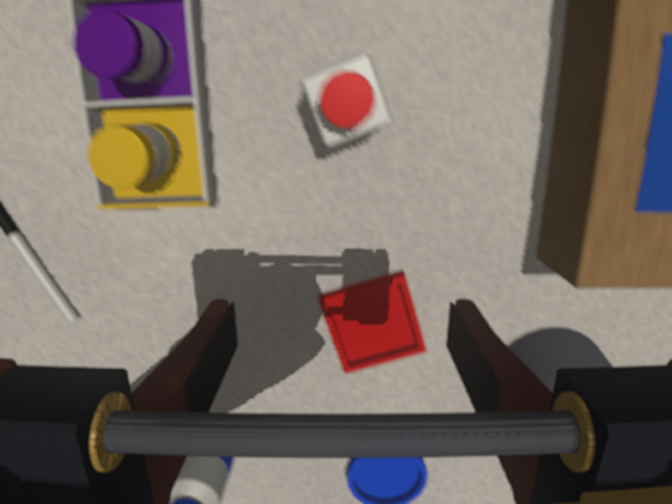

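Both jars stand in their compartments, at (115,45) and (125,155). The red bottle is at (346,98), world (0.627,0.281), with yaw ≈+20°. The red holder is at (373,320) with yaw ≈18°. I'll turn the jaws and grasp the red bottle.

Emit:
{"method": "arm_command", "body": {
  "targets": [
    [3.1,0,0,0,0,0,8.7],
    [3.1,0.1,0,0,0,0,8.7],
    [3.0,0,0,0,0,0,8.7],
    [0,0,0,0,0,-0.115,8.7],
    [0,0,0,0,0,-0.115,8.7]
  ]
}}

```text
t: 15.98
tool_pos: [0.6239, 0.2862, 0.2205]
tcp_rot: [0.614, 0.789, 0.001, -0.001]
force: [-0.0, -0.7, -0.1]
width: 0.988
```

Emit:
{"method": "arm_command", "body": {
  "targets": [
    [0,0,0,0,0,-0.12,8.7],
    [0,0,0,0,0,0,8.7],
    [0,0,1,0,0,0,8.7]
  ]
}}

```text
t: 16.23
tool_pos: [0.6262, 0.2832, 0.2119]
tcp_rot: [0.571, 0.821, 0.002, 0.001]
force: [0.9, -0.4, 0.2]
width: 0.993
```

Emit:
{"method": "arm_command", "body": {
  "targets": [
    [-0.2,0,3,0,0,0,8.7],
    [0,0,4,0,0,0,8.7],
    [0,0,4,0,0,0,8.7],
    [0,0,4,0,0,0,8.7],
    [0,0,2,0,0,0,8.7]
  ]
}}

```text
t: 16.65
tool_pos: [0.6236, 0.2781, 0.0344]
tcp_rot: [0.572, 0.82, -0.003, -0.001]
force: [-1.4, -1.1, -0.1]
width: 0.99
```

Emit:
{"method": "arm_command", "body": {
  "targets": [
    [0,0,0,0,0,0,4],
    [0,0,0,0,0,0,4],
    [0,0,0,0,0,0,4],
    [0,0,0,0,0,0,4],
    [0,0,0,0,0,0,4]
  ]
}}

```text
t: 17.07
tool_pos: [0.6277, 0.2808, 0.0424]
tcp_rot: [0.571, 0.821, 0.002, 0.001]
force: [-0.1, -0.7, 0.5]
width: 0.648
```

Emit:
{"method": "arm_command", "body": {
  "targets": [
    [0,0,0,0,0,0,4],
    [0,0,0,0,0,0,4],
    [0,0,-1,0,0,0,4],
    [0,0,-1.5,0,0,0,4],
    [0,0,-2.5,0,0,0,4]
  ]
}}

```text
t: 17.48
tool_pos: [0.6248, 0.2789, 0.0892]
tcp_rot: [0.57, 0.821, -0.002, -0.001]
force: [0.4, -0.8, -2.6]
width: 0.55
```

Emit:
{"method": "arm_command", "body": {
  "targets": [
    [0,0,-3,0,0,0,4],
    [0,0,0,0,0,0,4]
  ]
}}

```text
t: 17.65
tool_pos: [0.6292, 0.2825, 0.1276]
tcp_rot: [0.57, 0.821, 0.004, 0.002]
force: [1.6, 1.5, -1.0]
width: 0.545
```

Emit:
{"method": "arm_command", "body": {
  "targets": [
    [-3.15,-0.7,0,0,0,0,4],
    [-3.15,-0.7,0,0,0,0,4],
    [-3.15,-0.7,0,0,0,0,4],
    [-3.15,-0.7,0,0,0,0,4],
    [-3.15,-0.7,0,0,0,0,4]
  ]
}}

```text
t: 18.07
tool_pos: [0.6486, 0.1187, 0.1208]
tcp_rot: [0.57, 0.821, -0.0, 0.0]
force: [0.3, 0.7, -1.4]
width: 0.545
```

Emit:
{"method": "arm_command", "body": {
  "targets": [
    [-3.1,-0.7,0,0,0,0.03,4],
    [0,0,0,0,0,0,4],
    [0,0,0,0,0,0,4],
    [0,0,0,0,0,0,4]
  ]
}}

```text
t: 18.4
tool_pos: [0.6528, 0.0893, 0.1207]
tcp_rot: [0.583, 0.813, 0.0, -0.0]
force: [0.1, 1.0, -2.2]
width: 0.547
```

```bash
python3 -c "
from h import *
s=robot.get_state();print(np.round(s['tool_pos'],4),np.round(s['tcp_rot'],3))
p=shot('scene');save(p,'s5.png',box=(150,330,150,420),s=2.8)"; python3 cap.py red:.014 blue:.014
```

```text
[0.6528 0.0893 0.1207] [ 0.583  0.813  0.    -0.   ]
z .014
red px rc (388,285) encl [ 0.7039 -0.0595] d 0.068 rect [706.7 -68. ] [68.2 18. ] ang 18
red px rc (323,284) encl [ 0.688  -0.0133] d 0.082 rect [683.    1.7] [80.3 48.5] ang 19
red px rc (192,286) encl [0.6501 0.1002] d 0.097 rect [649.8 101. ] [80.9 56.2] ang 18
z .014
blue px rc (403,240) encl [ 0.6781 -0.0975] d 0.081 rect [676.6 -91.9] [79.1 47. ] ang 20
blue px rc (304,50) encl [ 0.4874 -0.0568] d 0.054 rect [488.8 -52.2] [31.2 50.2] ang 74
```

View pics/s5.png

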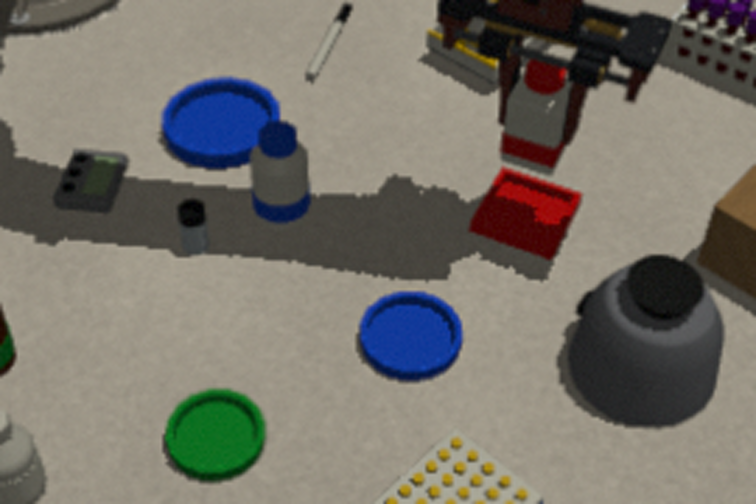

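The red bottle hangs upright above its holder (525,215). Lowering it now.

Emit:
{"method": "arm_command", "body": {
  "targets": [
    [0,0,2,0,0,0,4],
    [0,0,2,0,0,0,4],
    [0,0,1.5,0,0,0,4],
    [0,0,1,0,0,0,4],
    [0,0,0.5,0,0,0,4]
  ]
}}

```text
t: 18.92
tool_pos: [0.6519, 0.0895, 0.0484]
tcp_rot: [0.582, 0.813, -0.001, -0.001]
force: [-0.5, 0.6, -2.6]
width: 0.544
```

Emit:
{"method": "arm_command", "body": {
  "targets": [
    [0,0,0.3,0,0,0,4],
    [0,0,0.1,0,0,0,4],
    [0,0,0,0,0,0,4]
  ]
}}

```text
t: 19.17
tool_pos: [0.6533, 0.0891, 0.0466]
tcp_rot: [0.583, 0.813, 0.0, 0.0]
force: [0.4, 0.9, -2.4]
width: 0.547
```

Emit:
{"method": "arm_command", "body": {
  "targets": [
    [0,0,0.1,0,0,0,4],
    [0,0,0,0,0,0,4]
  ]
}}

```text
t: 19.33
tool_pos: [0.6534, 0.0888, 0.0458]
tcp_rot: [0.583, 0.813, 0.0, 0.0]
force: [0.2, -1.0, -2.2]
width: 0.547
```

Emit:
{"method": "arm_command", "body": {
  "targets": [
    [0,0,0.1,0,0,0,4],
    [0,0,0,0,0,0,4]
  ]
}}

```text
t: 19.5
tool_pos: [0.6535, 0.0888, 0.0456]
tcp_rot: [0.583, 0.813, 0.0, 0.001]
force: [-2.0, -0.5, 5.6]
width: 0.545
```

Emit:
{"method": "arm_command", "body": {
  "targets": [
    [0,0,0.1,0,0,0,4],
    [0,0,0,0,0,0,4]
  ]
}}

```text
t: 19.67
tool_pos: [0.6535, 0.0888, 0.0456]
tcp_rot: [0.583, 0.813, 0.0, 0.001]
force: [-5.1, -2.3, 11.5]
width: 0.545
```

Emit:
{"method": "arm_command", "body": {
  "targets": [
    [0,0,-0.2,0,0,0,4],
    [0,0,0,0,0,0,6.5],
    [0,0,0,0,0,0,8.7],
    [0,0,0,0,0,0,8.7],
    [0,0,0,0,0,0,8.7]
  ]
}}

```text
t: 20.08
tool_pos: [0.653, 0.0888, 0.0451]
tcp_rot: [0.583, 0.813, 0.0, 0.0]
force: [0.0, 0.1, -0.3]
width: 0.81
```

Emit:
{"method": "arm_command", "body": {
  "targets": [
    [0,0,-2,0,0,0,8.7],
    [0,0,-4,0,0,0,8.7],
    [0,0,-4,0,0,0,8.7],
    [0,0,-4,0,0,0,8.7],
    [0,0,-4,0,0,0.107,8.7]
  ]
}}

```text
t: 20.5
tool_pos: [0.6525, 0.0887, 0.2266]
tcp_rot: [0.625, 0.781, -0.0, -0.0]
force: [1.2, 0.2, -0.6]
width: 0.991
```

Emit:
{"method": "arm_command", "body": {
  "targets": [
    [0,0,0,0,0,0.107,8.7],
    [0,0,0,0,0,0.107,8.7],
    [-2.65,-2.75,0,0,0,0,8.7],
    [-2.65,-2.75,0,0,0,0,8.7],
    [-2.65,-2.75,0,0,0,0,8.7]
  ]
}}

```text
t: 20.92
tool_pos: [0.5698, 0.0086, 0.2247]
tcp_rot: [0.704, 0.71, -0.0, -0.0]
force: [0.1, -0.3, -0.2]
width: 0.992
```

Emit:
{"method": "arm_command", "body": {
  "targets": [
    [-2.65,-2.75,0,0,0,0,8.7],
    [-2.65,-2.75,0,0,0,0,8.7],
    [-2.65,-2.75,0,0,0,0,8.7],
    [0,0,0,0,0,0,8.7]
  ]
}}

```text
t: 21.25
tool_pos: [0.4837, -0.0774, 0.2242]
tcp_rot: [0.708, 0.706, -0.003, -0.0]
force: [-0.9, -0.1, -0.9]
width: 0.996
```

```bash
python3 w.py w6.png blue_bottle red_bottle; python3 cap.py blue:.098 blue:.014 red:.096 red:.014
```

```text
tcp [ 0.4837 -0.0774  0.2242] cam [0.485 0.006 0.375] TCP proj
blue_bottle mask conf 0.96 rc (173,292) size 68x59 ang 90
blue_bottle tip [([161, 289], 0.97, [0.4872, -0.062])]
red_bottle mask conf 0.90 rc (18,490) size 36x99 ang 90
red_bottle tip [([3, 469], 0.88, [0.6577, 0.0917])]
z .098
blue px rc (399,162) encl [ 0.3682 -0.2757] d 0.072 rect [ 369.8 -276.5] [68.3 31.1] ang 65
blue px rc (266,548) encl [ 0.7206 -0.1402] d 0.054 rect [ 720.8 -140.2] [31.1 45.5] ang 2
blue px rc (194,283) encl [ 0.4888 -0.0628] d 0.035 rect [488.8 -62.9] [32.9 33. ] ang 45
blue px rc (199,458) encl [ 0.6299 -0.0663] d 0.068 rect [629.8 -66.3] [66.6 63.8] ang 0
blue px rc (135,156) encl [ 0.3916 -0.0187] d 0.093 rect [391.3 -18.5] [89.6 90.5] ang 74
z .014
blue px rc (399,162) encl [ 0.3315 -0.3629] d 0.094 rect [ 333.7 -363.9] [88.9 40.4] ang 65
blue px rc (266,548) encl [ 0.7904 -0.1865] d 0.070 rect [ 790.7 -186.5] [40.5 59.3] ang 2
blue px rc (194,283) encl [ 0.4886 -0.0856] d 0.046 rect [488.5 -85.8] [42.9 42.9] ang 45
blue px rc (199,458) encl [ 0.6723 -0.0903] d 0.088 rect [672.2 -90.2] [86.7 83. ] ang 0
blue px rc (135,156) encl [ 0.3621 -0.0283] d 0.121 rect [361.6 -28. ] [116.7 117.9] ang 74
z .096
red px rc (7,508) encl [0.651  0.0833] d 0.038 rect [651.5  77.4] [38.  12.5] ang 4
red px rc (38,450) encl [0.6165 0.0656] d 0.081 rect [616.8  65. ] [65.  50.5] ang 18
z .014
red px rc (7,508) encl [0.6983 0.1039] d 0.049 rect [698.9  96.3] [49.1 16.1] ang 4
red px rc (38,450) encl [0.6537 0.0809] d 0.105 rect [654.1  80.2] [84.  65.3] ang 18
```

View pics/w6.png

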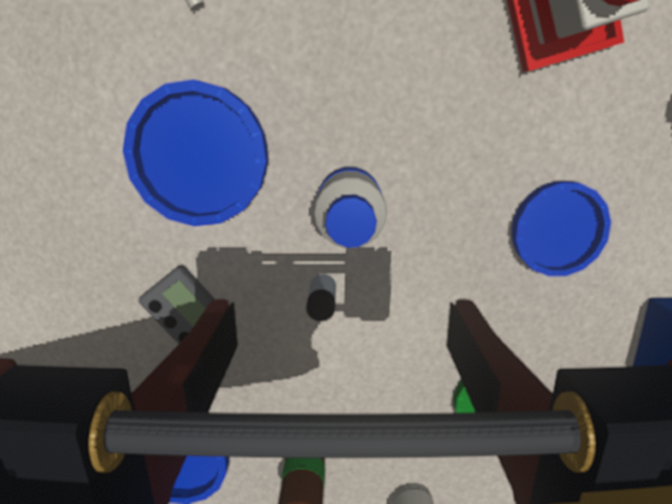

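The blue bottle is at (350,215), world (0.488,-0.062), and the small holder is at (560,228), world (0.672,-0.09).

Emit:
{"method": "arm_command", "body": {
  "targets": [
    [1.1,0.1,2,0,0,0,8.7],
    [0,0,0,0,0,0,8.7],
    [0,0,0,0,0,0,8.7]
  ]
}}

```text
t: 21.8
tool_pos: [0.4896, -0.0588, 0.2045]
tcp_rot: [0.704, 0.71, -0.0, -0.001]
force: [0.0, 0.4, -0.0]
width: 0.991
```

Emit:
{"method": "arm_command", "body": {
  "targets": [
    [-0.2,0,3.5,0,0,0,8.7],
    [0,0,4,0,0,0,8.7],
    [0,0,4,0,0,0,8.7],
    [0,0,3,0,0,0,8.7],
    [0,0,1.7,0,0,0,8.7]
  ]
}}

```text
t: 22.22
tool_pos: [0.4886, -0.0623, 0.0404]
tcp_rot: [0.705, 0.709, -0.001, -0.001]
force: [-0.1, 0.1, 0.2]
width: 0.988
```

Emit:
{"method": "arm_command", "body": {
  "targets": [
    [0,0,0,0,0,0,8.7],
    [0,0,0,0,0,0,4.5],
    [0,0,0,0,0,0,4.5],
    [0,0,0,0,0,0,4.5],
    [0,0,0,0,0,0,4.5]
  ]
}}

```text
t: 22.63
tool_pos: [0.4911, -0.0625, 0.0447]
tcp_rot: [0.705, 0.709, 0.001, 0.001]
force: [0.5, 0.1, 0.3]
width: 0.726
```

Emit:
{"method": "arm_command", "body": {
  "targets": [
    [0,0,0,0,0,0,4.5],
    [0,0,0,0,0,0,4.5],
    [0,0,0,0,0,0,4.5],
    [0,0,-1,0,0,0,4.5],
    [0,0,-1.5,0,0,0,4.5]
  ]
}}

```text
t: 23.05
tool_pos: [0.4885, -0.0622, 0.0678]
tcp_rot: [0.705, 0.709, -0.001, -0.001]
force: [-0.3, 0.1, -2.1]
width: 0.589
```

Emit:
{"method": "arm_command", "body": {
  "targets": [
    [0,0,-2.5,0,0,0,4.5],
    [0,0,-2,0,0,0,4.5],
    [0,0,-1,0,0,0,4.5],
    [0,0,0,0,0,0,4.5]
  ]
}}

```text
t: 23.38
tool_pos: [0.4912, -0.0623, 0.1254]
tcp_rot: [0.705, 0.709, 0.001, 0.002]
force: [1.1, -0.2, -3.9]
width: 0.593
```

Emit:
{"method": "arm_command", "body": {
  "targets": [
    [-0.56,3.62,0,0,0,0,4.5],
    [-0.56,3.62,0,0,0,0,4.5],
    [-0.56,3.62,0,0,0,0,4.5],
    [-0.56,3.62,0,0,0,0,4.5],
    [-0.56,3.62,0,0,0,0,4.5]
  ]
}}

```text
t: 23.8
tool_pos: [0.6715, -0.0897, 0.1212]
tcp_rot: [0.705, 0.709, -0.001, -0.001]
force: [0.2, 0.5, -1.7]
width: 0.586
```

Emit:
{"method": "arm_command", "body": {
  "targets": [
    [0,0,0,0,0,0,4.5],
    [0,0,0,0,0,0,4.5],
    [0,0,0,0,0,0,4.5],
    [0,0,2,0,0,0,4.5],
    [0,0,1,0,0,0,4.5]
  ]
}}

```text
t: 24.22
tool_pos: [0.6689, -0.089, 0.0915]
tcp_rot: [0.705, 0.709, -0.001, -0.001]
force: [-0.5, -0.9, -4.0]
width: 0.592
```

Emit:
{"method": "arm_command", "body": {
  "targets": [
    [0,0,0,0,0,0,4.5],
    [0,0,0,0,0,0,4.5]
  ]
}}

```text
t: 24.38
tool_pos: [0.6695, -0.0892, 0.0923]
tcp_rot: [0.705, 0.709, -0.001, -0.001]
force: [0.9, 0.7, -2.1]
width: 0.588
```

Emit:
{"method": "arm_command", "body": {
  "targets": [
    [-0.1,0.25,1.5,0,0,0,4.5],
    [0,0,1.5,0,0,0,4.5],
    [0,0,0.8,0,0,0,4.5],
    [0,0,0.3,0,0,0,4.5],
    [0,0,0.2,0,0,0,4.5]
  ]
}}

```text
t: 24.8
tool_pos: [0.6728, -0.09, 0.0488]
tcp_rot: [0.705, 0.709, -0.001, -0.001]
force: [0.3, -0.6, -1.7]
width: 0.597
```

Emit:
{"method": "arm_command", "body": {
  "targets": [
    [0,0,0.1,0,0,0,4.5],
    [0,0,0,0,0,0,4.5]
  ]
}}

```text
t: 24.97
tool_pos: [0.6737, -0.09, 0.0492]
tcp_rot: [0.705, 0.709, 0.0, 0.0]
force: [-0.7, -1.0, -2.4]
width: 0.588
```

Emit:
{"method": "arm_command", "body": {
  "targets": [
    [0,0,0.1,0,0,0,4.5],
    [0,0,0,0,0,0,4.5]
  ]
}}

```text
t: 25.13
tool_pos: [0.6738, -0.0901, 0.0485]
tcp_rot: [0.705, 0.709, 0.0, 0.0]
force: [-0.2, 0.3, -2.8]
width: 0.587
```

Emit:
{"method": "arm_command", "body": {
  "targets": [
    [0,0,0.1,0,0,0,4.5],
    [0,0,0,0,0,0,4.5]
  ]
}}

```text
t: 25.3
tool_pos: [0.6739, -0.0901, 0.048]
tcp_rot: [0.705, 0.709, 0.0, 0.0]
force: [-2.2, 0.8, 2.6]
width: 0.589
```

Emit:
{"method": "arm_command", "body": {
  "targets": [
    [0,0,0.1,0,0,0,4.5],
    [0,0,0,0,0,0,4.5]
  ]
}}

```text
t: 25.47
tool_pos: [0.674, -0.0901, 0.048]
tcp_rot: [0.705, 0.709, 0.0, 0.001]
force: [-5.4, -1.2, 9.9]
width: 0.591
```

Emit:
{"method": "arm_command", "body": {
  "targets": [
    [0,0,-0.2,0,0,0,4.5],
    [0,0,0,0,0,0,6.5],
    [0,0,0,0,0,0,8.7],
    [0,0,0,0,0,0,8.7],
    [0,0,0,0,0,0,8.7]
  ]
}}

```text
t: 25.88
tool_pos: [0.6736, -0.0901, 0.0481]
tcp_rot: [0.705, 0.709, 0.0, 0.0]
force: [-0.5, -0.0, -0.2]
width: 0.856
```

Emit:
{"method": "arm_command", "body": {
  "targets": [
    [0,0,-2,0,0,0,8.7],
    [0,0,-4,0,0,0,8.7],
    [0,0,-4,0,0,0,8.7],
    [0,0,-4,0,0,0,8.7],
    [0,0,-4,0,0,0,8.7]
  ]
}}

```text
t: 26.3
tool_pos: [0.6732, -0.09, 0.2299]
tcp_rot: [0.705, 0.709, 0.0, -0.0]
force: [0.6, -0.6, 0.2]
width: 0.994
```

Emit:
{"method": "arm_command", "body": {
  "targets": [
    [-2.6,-2.56,0,0,0,0,8.7],
    [-2.6,-2.56,0,0,0,0,8.7],
    [-2.6,-2.56,0,0,0,0,8.7],
    [-2.6,-2.56,0,0,0,0,8.7],
    [-2.6,-2.56,0,0,0,0,8.7]
  ]
}}

```text
t: 26.72
tool_pos: [0.545, -0.2219, 0.2282]
tcp_rot: [0.705, 0.709, -0.0, 0.0]
force: [-0.2, -0.6, -0.5]
width: 0.993
```

Emit:
{"method": "arm_command", "body": {
  "targets": [
    [-3.2,-2.56,0,0,0,0,8.7],
    [-3.2,-2.56,0,0,0,0,8.7],
    [-3.2,-2.56,0,0,0,0,8.7],
    [-3.2,-2.56,0,0,0,0,8.7],
    [0,0,0,0,0,0,8.7]
  ]
}}

```text
t: 27.13
tool_pos: [0.4379, -0.3579, 0.2275]
tcp_rot: [0.709, 0.705, -0.003, -0.0]
force: [-0.5, -0.2, -0.9]
width: 0.991
```

Emit:
{"method": "arm_command", "body": {
  "targets": [
    [0,0,0,0,0,0,8.7],
    [0,0,0,0,0,0,8.7]
  ]
}}

```text
t: 27.3
tool_pos: [0.445, -0.3491, 0.2282]
tcp_rot: [0.705, 0.709, 0.0, 0.0]
force: [-1.1, -1.0, 0.1]
width: 0.988
```

```bash
python3 w.py w7.png green_bottle blue_bottle; python3 cap.py green:.1 green:.014 blue:.102
```

```text
tcp [ 0.445  -0.3491  0.2282] cam [ 0.445 -0.266  0.379] TCP proj
green_bottle mask conf 0.56 rc (191,282) size 64x49 ang 90
green_bottle tip [([178, 278], 0.9, [0.4386, -0.3519])]
blue_bottle tip []
z .1
green px rc (205,280) encl [ 0.4421 -0.35  ] d 0.031 rect [ 442.2 -350.3] [28.8 30. ] ang 1
green px rc (101,474) encl [ 0.5877 -0.2675] d 0.059 rect [ 587.9 -267.7] [58.  56.6] ang 7
z .014
green px rc (205,280) encl [ 0.4411 -0.3762] d 0.041 rect [ 441.2 -376.6] [37.7 39.2] ang 1
green px rc (101,474) encl [ 0.6315 -0.2682] d 0.077 rect [ 631.8 -268.5] [75.9 74.1] ang 7
z .102
blue px rc (293,540) encl [ 0.6749 -0.4292] d 0.048 rect [ 675.3 -431.4] [42.5 27.1] ang 9
blue px rc (267,521) encl [ 0.6582 -0.4141] d 0.071 rect [ 659.2 -414.5] [61.2 41.7] ang 11
blue px rc (169,145) encl [ 0.3369 -0.3234] d 0.093 rect [ 337.1 -323.2] [91.5 88.3] ang 21
```

View pics/w7.png

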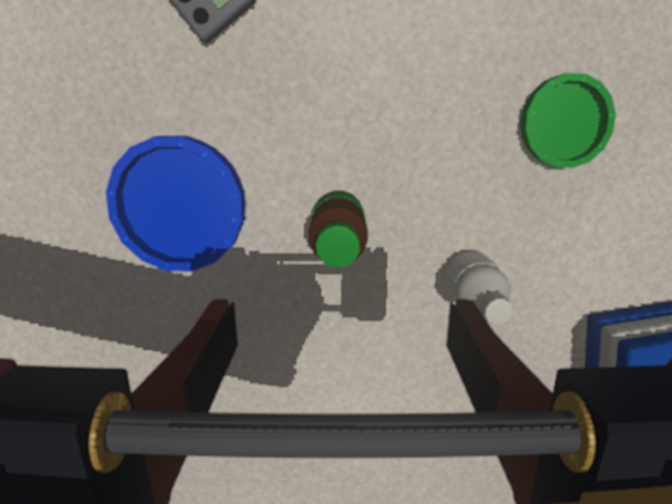

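The green bottle is at (338,245), world (0.4425,-0.350). The green holder is at (567,120), world (0.6315,-0.268). The white bottle at (480,285) is clear of the fingers.

Emit:
{"method": "arm_command", "body": {
  "targets": [
    [0,-0.25,3.5,0,0,0,8.7],
    [0,0,4,0,0,0,8.7],
    [0,0,4,0,0,0,8.7],
    [0,0,4,0,0,0,8.7],
    [0,0,3,0,0,0,8.7]
  ]
}}

```text
t: 28.02
tool_pos: [0.4415, -0.3483, 0.0403]
tcp_rot: [0.705, 0.71, -0.0, -0.001]
force: [-0.8, 0.1, 0.2]
width: 0.988
```

Emit:
{"method": "arm_command", "body": {
  "targets": [
    [0,0,0,0,0,0,8.7],
    [0,0,0,0,0,0,3.8],
    [0,0,0,0,0,0,3.8],
    [0,0,0,0,0,0,3.8],
    [0,0,0,0,0,0,3.8]
  ]
}}

```text
t: 28.43
tool_pos: [0.4436, -0.3504, 0.0454]
tcp_rot: [0.705, 0.709, 0.0, 0.002]
force: [-0.5, -0.5, -0.6]
width: 0.731
```

Emit:
{"method": "arm_command", "body": {
  "targets": [
    [0,0,0,0,0,0,3.8],
    [0,0,0,0,0,0,3.8],
    [0,0,0,0,0,0,3.8],
    [0,0,0,0,0,0,3.8],
    [0,0,-1,0,0,0,3.8]
  ]
}}

```text
t: 28.85
tool_pos: [0.441, -0.3489, 0.0521]
tcp_rot: [0.705, 0.709, -0.0, -0.001]
force: [-0.4, 0.6, -2.1]
width: 0.493
```

Emit:
{"method": "arm_command", "body": {
  "targets": [
    [0,0,-2,0,0,0,3.8],
    [0,0,-3,0,0,0,3.8],
    [0,0,-3,0,0,0,3.8],
    [0,0,-3,0,0,0,3.8],
    [0,0,-1,0,0,0,3.8]
  ]
}}

```text
t: 29.27
tool_pos: [0.4439, -0.3502, 0.1776]
tcp_rot: [0.705, 0.709, 0.0, 0.003]
force: [1.1, -0.7, -1.3]
width: 0.5
```

Emit:
{"method": "arm_command", "body": {
  "targets": [
    [1.64,3.76,0,0,0,0,3.8],
    [1.64,3.76,0,0,0,0,3.8],
    [1.64,3.76,0,0,0,0,3.8],
    [1.64,3.76,0,0,0,0,3.8],
    [1.64,3.76,0,0,0,0,3.8]
  ]
}}

```text
t: 29.68
tool_pos: [0.6305, -0.2655, 0.1723]
tcp_rot: [0.705, 0.709, -0.0, -0.001]
force: [0.6, -0.2, -1.6]
width: 0.497
```

Emit:
{"method": "arm_command", "body": {
  "targets": [
    [0,0,0,0,0,0,3.8],
    [0,0,2,0,0,0,3.8],
    [0,0,3,0,0,0,3.8],
    [0,0,2,0,0,0,3.8],
    [0,0,1,0,0,0,3.8]
  ]
}}

```text
t: 30.1
tool_pos: [0.6271, -0.2658, 0.0891]
tcp_rot: [0.705, 0.709, -0.001, -0.003]
force: [-0.3, -0.1, -2.4]
width: 0.487
```

Emit:
{"method": "arm_command", "body": {
  "targets": [
    [0,0,0,0,0,0,3.8],
    [0,0,0,0,0,0,3.8]
  ]
}}

```text
t: 30.27
tool_pos: [0.6295, -0.2663, 0.093]
tcp_rot: [0.705, 0.709, -0.0, -0.0]
force: [1.1, 1.2, -2.3]
width: 0.494
```

Emit:
{"method": "arm_command", "body": {
  "targets": [
    [-0.1,0.2,1.5,0,0,0,3.8],
    [0,0,1.5,0,0,0,3.8],
    [0,0,0.8,0,0,0,3.8],
    [0,0,0.4,0,0,0,3.8],
    [0,0,0,0,0,0,3.8]
  ]
}}

```text
t: 30.68
tool_pos: [0.6307, -0.2671, 0.0495]
tcp_rot: [0.705, 0.709, -0.001, -0.001]
force: [-0.2, 0.4, -2.2]
width: 0.493
```

Emit:
{"method": "arm_command", "body": {
  "targets": [
    [0,0,0.2,0,0,0,3.8],
    [0,0,0,0,0,0,3.8],
    [0,0,0,0,0,0,3.8]
  ]
}}

```text
t: 30.93
tool_pos: [0.632, -0.2674, 0.0496]
tcp_rot: [0.705, 0.709, 0.0, 0.0]
force: [-0.5, 0.3, -1.4]
width: 0.5
```

Emit:
{"method": "arm_command", "body": {
  "targets": [
    [0,0,0.1,0,0,0,3.8],
    [0,0,0,0,0,0,3.8]
  ]
}}

```text
t: 31.1
tool_pos: [0.6318, -0.2675, 0.0484]
tcp_rot: [0.705, 0.709, 0.0, 0.0]
force: [-0.1, 1.2, -2.3]
width: 0.492
```

Emit:
{"method": "arm_command", "body": {
  "targets": [
    [0,0,0.1,0,0,0,3.8],
    [0,0,0,0,0,0,3.8]
  ]
}}

```text
t: 31.27
tool_pos: [0.6319, -0.2675, 0.0479]
tcp_rot: [0.705, 0.709, 0.0, 0.0]
force: [-1.6, 0.3, 2.4]
width: 0.495
```

Emit:
{"method": "arm_command", "body": {
  "targets": [
    [0,0,0.1,0,0,0,3.8],
    [0,0,0,0,0,0,3.8]
  ]
}}

```text
t: 31.43
tool_pos: [0.632, -0.2675, 0.0478]
tcp_rot: [0.705, 0.709, -0.0, 0.0]
force: [-3.6, 0.3, 10.0]
width: 0.492
```

Emit:
{"method": "arm_command", "body": {
  "targets": [
    [0,0,-0.2,0,0,0,3.8],
    [0,0,0,0,0,0,6.5],
    [0,0,0,0,0,0,8.7],
    [0,0,0,0,0,0,8.7],
    [0,0,0,0,0,0,8.7]
  ]
}}

```text
t: 31.85
tool_pos: [0.6317, -0.2674, 0.0479]
tcp_rot: [0.705, 0.709, 0.0, -0.0]
force: [0.3, 0.9, 0.6]
width: 0.759
```

Emit:
{"method": "arm_command", "body": {
  "targets": [
    [0,0,-2,0,0,0,8.7],
    [0,0,-4,0,0,0,8.7],
    [0,0,-4,0,0,0,8.7],
    [0,0,-4,0,0,0,8.7],
    [0,0,-4,0,0,0,8.7]
  ]
}}

```text
t: 32.27
tool_pos: [0.6314, -0.2672, 0.2298]
tcp_rot: [0.705, 0.709, 0.0, -0.0]
force: [1.1, 0.2, 0.5]
width: 0.99
```

Emit:
{"method": "arm_command", "body": {
  "targets": [
    [-2,-3.4,-0.5,0,0,0,8.7],
    [-2,-3.4,-0.5,0,0,0,8.7],
    [-2,-3.4,-0.5,0,0,0,8.7],
    [-2,-3.4,-0.5,0,0,0,8.7],
    [0,0,0,0,0,0,8.7]
  ]
}}

```text
t: 32.68
tool_pos: [0.489, -0.3553, 0.2486]
tcp_rot: [0.709, 0.705, -0.003, 0.0]
force: [0.4, -1.0, 0.1]
width: 0.991
```

```bash
cat > f.py <<'E'
from h import *
exec(open("b.py").read().split("def rect")[0].split("import *",1)[1])
a=P["scene"]["pixels"][:,:,::-1][110:330,110:480]; b=P["side"]["pixels"][:,:,::-1][140:320,30:430]
cv2.imwrite("pics/fin.png",np.vstack([cv2.resize(a,(560,333)),cv2.resize(b,(560,252))]))
for n in NAMES:
    q=[(p,cams.tip_of(n,p)) for p in P.values()]
    print(n,*[[(np.round(onz(p,px(r["point"]),.017 if "jar" in n else .004 if "bottle" in n else 0)[:2],3).tolist(),round(r["conf"],2)) for r in l[:2]] for p,l in q])
E
python3 f.py; python3 cap.py green:.104 green:.014
```

```text
blue_bottle [([0.674, -0.098], 0.84), ([0.47, 0.229], 0.26)] [([0.678, -0.087], 0.98)]
green_bottle [([0.631, -0.265], 0.95), ([0.655, 0.088], 0.63)] [([0.651, -0.289], 0.86)]
red_bottle [([0.66, 0.089], 0.55)] [([0.663, 0.076], 0.97), ([0.613, -0.243], 0.32)]
purple_jar [([0.482, 0.319], 0.64)] [([0.477, 0.318], 0.67)]
yellow_jar [([0.475, 0.235], 0.59), ([0.682, -0.103], 0.41)] [([0.478, 0.245], 0.64)]
blue_holder [([0.301, -0.339], 0.9), ([0.364, -0.037], 0.62)] [([0.307, -0.346], 0.92), ([0.356, -0.024], 0.84)]
green_holder [([0.632, -0.269], 0.83), ([0.461, 0.231], 0.65)] [([0.609, -0.239], 0.45), ([0.501, 0.303], 0.32)]
red_holder [([0.655, 0.088], 0.56)] [([0.665, 0.081], 0.62)]
carrier [([0.477, 0.282], 0.78)] [([0.475, 0.283], 0.88), ([0.686, 0.42], 0.32)]
sample_rack [([0.667, 0.445], 0.68)] [([0.684, 0.423], 0.66)]
z .104
green px rc (102,454) encl [ 0.6297 -0.2688] d 0.030 rect [ 629.9 -269.3] [28.1 28.9] ang 68
green px rc (80,406) encl [ 0.597 -0.265] d 0.058 rect [ 590.2 -257.6] [57.7 29.3] ang 42
z .014
green px rc (102,454) encl [ 0.6705 -0.2699] d 0.040 rect [ 670.7 -270.6] [36.6 37.8] ang 68
green px rc (80,406) encl [ 0.6284 -0.2656] d 0.076 rect [ 619.  -255.3] [75.3 38.3] ang 42
```

View pics/fin.png

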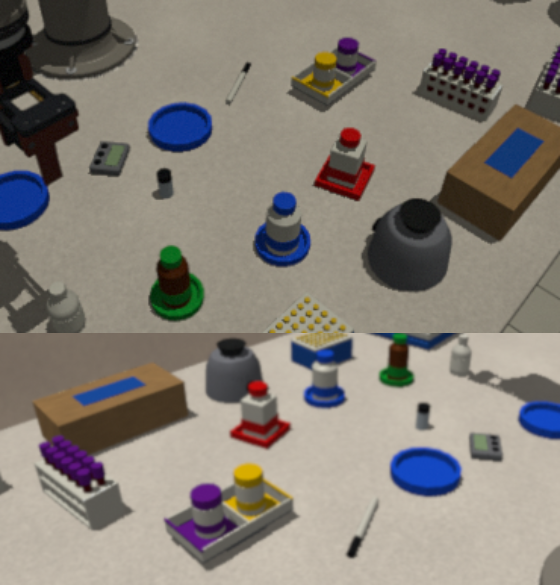

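The final view shows all three bottles upright in their own holders at (173,280), (284,225) and (347,160). Both jars stand in the carrier at (325,75) and (347,55), and the rack hasn't moved. Handing in.

Emit:
{"method": "arm_command", "body": {
  "targets": [
    [0,0,0,0,0,0,8.7],
    [0,0,0,0,0,0,8.7],
    [0,0,0,0,0,0,8.7]
  ]
}}

```text
t: 34.08
tool_pos: [0.4962, -0.3482, 0.2481]
tcp_rot: [0.705, 0.709, 0.0, 0.0]
force: [0.4, -1.0, -0.5]
width: 0.99
```

```bash
python3 -c "
from station import robot
print(robot.finish_job())"
```

```text
the job is handed in; nothing more can be done
None
```

I placed all five items and handed the job in at about 34 s of the 128 s allowed. The hand-in gave no verdict. Each bottle is in the holder of its own colour, the blue one in the smallest of the three blue rings. The purple and yellow jars are in their carrier compartments. I lowered every item until the wrist force showed contact before letting go.

**Final check:** the last scene and side pictures show everything upright and released. The carrier and sample rack are in place by eye. The carrier measured (0.475–0.477, 0.283), the same as at the start. The jars came out within about 8 mm of their compartment centres, and the gripper was empty, clear and still.

**Disagreements between readings:**
- **Green bottle:** the side camera's network put it about 29 mm from centre, at (0.651, -0.289). The scene camera, the gripper position at release and the wrist view of its cap all agree within about 3 mm on (0.631, -0.268), so I took the side reading as an error.
- **Sample rack:** one scene reading was about 20 mm off its starting value, but the side camera still had it at about (0.684, 0.423), and the arm never went near it.
- **Red bottle:** the side reading was about 15 mm from the holder centre measured earlier, but it read the red holder itself about 14 mm off too. The other readings were within about 8 mm.

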